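# Check a slot's depth with the digital depth gauge and hold for the reading

## Robot

A 6-joint arm with a two-finger parallel gripper is mounted at the origin on the work surface. World frame = base frame: x ahead of the robot, y to its left, z up, the work surface at z = 0. Lengths are in m, angles in degrees, forces in N, time in s.
With the tool pointing down it reaches from about 0.375 to 0.9 m from the base axis. Payload 3.1 kg.
Tool frame: the origin (TCP) lies at the very end of the fingers, on their centre line; the grasp point (between the pads) lies 19 mm behind it (grasp_offset is the distance from the TCP to the grasp point, in m); z points along the fingers, y is the direction in which the jaws open and shut (so a half turn about z gives the same grasp; the last joint's range is limited). The gripper opens to 87 mm and grips with 3 to 60 N. Pads are 19 mm wide; open, the fingers measure 117 mm over their backs; the gripper's body (75 mm by 190 mm) begins 51 mm behind the grasp point.
Start: joints at [62.997, 30.224, 82.088, -0, 67.689, -10.227], TCP at [0.18, 0.598, 0.223] pointing down, gripper open.
Joint ranges: [-176.69, 176.69], [-43.24, 126.21], [12.49, 139.97], [-82, 262], [0, 151.66], [-163.58, 163.58]. Speed limits (degrees/s): [159.86, 159.86, 180, 180, 180, 180].

## Interface

Orientations are given as a 3x3 rotation matrix whose columns are the frame's x, y, z axes.
In Python, from rig import * gives the robot as it stands. The module is installed in compiled form; this text tells all that it offers.
- The arm moves only by the tool play_rows, never from a script. Its argument "plan" is a list that holds one entry, the list of rows, each a list of 7 numbers: the shift along the world's x, y, z each as a share of 5 cm, from -1 to 1, then the turn, a rotation vector about the world's x, y, z each as a share of pi rad, from -1 to 1, then the gripper's target within -1 to 1 (fully open at 1, half-way at 0, shut at -1). A call has 1 to 12 rows; each row shifts and turns the commanded pose from where the row before left it; what a row does not reach is not made up. A row lasts 1/10 s, in which the tool goes at most 50 mm and 8.59 degrees, less where a joint would pass 70% of its speed; a pose out of reach is approached as far as the arm can. A call with a number of a shift or a turn outside -1 to 1 is refused whole. A call with a gripper value outside its range is refused whole. The fingers move at their own pace and stop on an object; the grip force is fixed at half the most. Time passes only in rows, so rows that do not move let the fingers close. It gives the time, the measured TCP pose, the force and the opening at its end, in the units of the state.
- read_state(): the state, without advancing time (a new reading comes with each control period).
- capture(name): name is "side" or "top" or "wrist"; returns the picture (420x560x3 uint8, red, green, blue); there is no depth.
- camera_params(name): a dict with "intrinsics" (3x3 intrinsics, pixels), "R" (3x3) and "t" (3): a world point X has camera coordinates R X + t; the wrist camera has in their place "mount" (4x4, takes a point from camera to tool coordinates, whose origin is the TCP and whose axes are the flange's). Camera axes: x right, y down, z forward; pixel columns grow to the right and rows downward; lengths in m; the calibration is good to about 2 mm. The wrist camera is an equidistant fisheye: a pixel r from the principal point sees the ray r / f radians off the axis. A picture is of the moment at which its call begins: read the wrist's pose just before it. camera_params takes no time and is no camera call.
- hand_in(): hands the job in, once; it reports no verdict.
The state is a dict: "time_s": time; "joint_positions": joint angles; "qvel": joint speeds; "tau": joint torques, N m; "position": TCP position; "tcp_rot": TCP orientation; "force": force on the tool from outside, world axes, zero at the start; "moment": the same for the moment, N m; "opening": opening from 0.0 (shut) to 1.0 (fully open).
Only numpy, scipy, OpenCV 4.12 (cv2) and the standard library are available. Lean on these libraries where they do the work, as an engineer would, in place of code of your own. Each camera call takes 0.05 s, during which the arm holds its last target. There are 200 camera calls.

## Task

Pick up the digital depth gauge and measure the depth of the wide slot in the aluminium sample on the granite plate: with the gauge upright and its base square across the slot, let the sprung blade down into the slot, about midway along it, until it stands on the slot's floor and the base sits flush on the sample's top face. Keep the base pressed down there with steady hand pressure, about 10 to 25 N, and finish while still holding it so for the reading; do not let go. Do not shift the sample, and leave the other things on the bench alone.

Things in the scene. Friction and masses are not known exactly. Their poses are not given: they have to be found in the camera images.
- gauge: digital depth gauge, 0.39 kg give or take a fifth, standing upright on its base on the bench. Origin: centre of the base's underside; z up, y along the base, x from the display to the back. Steel base 100 mm long (y), 24 mm deep (x), 9 mm high, with a central boss 44 mm long up to 17 mm; above it a thin stem, then from 34 to 92 mm the grey box-shaped case; a 10 mm wide cap up to 100 mm
- case_grip (a point): on the gauge's centre line in its case, 60 mm above the base's underside, axes as gauge: the place to hold it. The case is 50 mm wide (y) between flat parallel sides, meant to be gripped, 24 mm thick (x), and 58 mm high. The base sticks out 25 mm past each side, its top 43 to 51 mm below this point
- spindle (a joint): how far the gauge's sprung blade stands out below its base: 0 = pushed in flush (as it stands on the bench, by its weight), 0.020 m = fully out when lifted; the spring pushes with 2.2 N when flush, 1.4 N at 12 mm, 1 N fully out. Reads 0.012 m when the blade stands on the wide slot's floor and the base is flush on the sample's top
- blade_tip (a point): centre of the blade's lower end, on the gauge's centre line (same x and y as gauge). The steel blade is 10 mm wide along the gauge's x and 5 mm thick along its y (along the base)
- sample: machined aluminium sample, loose, 0.7 kg, flat on the granite plate: 60 mm (x) by 160 mm (y) by 30 mm high; origin at the centre of its underside, z up. Two grooves cross it along x, open at top and ends: the wide slot and, at y = -38 mm, a narrow groove (5 mm wide, 4 mm deep, not to be measured). The last 12 mm at the +y end are stepped down 8 mm; two sunk screw heads near the -y end
- slot (a point): centre of the wide slot's mouth, level with the sample's top face, 80 mm above the bench, midway along the slot, at the sample's y = +22 mm; axes as sample. The slot is 12 mm wide (y), 12 mm deep, 60 mm long (x). To measure, the gauge's base lies along the sample's y, either way round, bridging the slot
- plate: black-grey granite surface plate, 228 mm (x) by 305 mm (y), top 50 mm above the bench, on three rubber feet, fixed; origin at the centre of its underside. It is on the left or on the right, the gauge on the other side
- gauge_block: a plain steel gauge block, 9 x 30 x 22 mm high, standing on the far part of the granite plate; leave it alone
- spare_sample: a smaller slotted aluminium block, 36 x 60 x 22 mm high, on the bench on the far side of the depth gauge; not the sample to be measured; leave it alone
- marker: a marker pen, 132 mm long and 13 mm thick, lying on the bench on the near side of the depth gauge, parallel to its base; leave it alone
- caliper: a digital caliper lying flat on the far part of the bench, 235 mm long; leave it alone
- alcohol: a white bottle, 60 mm in diameter, 150 mm high, on the far part of the bench; leave it alone
- dish: a low glass dish, 90 mm in diameter, 18 mm high, at the right side of the bench; leave it alone
- brush: a small bench brush, 170 mm long, lying at the left side of the bench; leave it alone

How it is judged:
By the outcome, as a careful person would: the job done as asked, in the order asked, and still so for the second after the job is handed in, while the arm keeps its last pose, push and grip.
It also fails if it takes over 48 s, if anything falls off the work surface, if the arm or the gripper's body presses on something with over 40 N, if the wrist force passes 120 N, or if a joint passes its speed limit or range.

## Working session

There is one attempt and no reset: what is moved stays moved. The work goes in short steps, Python scripts to look and compute and a tool call to move; the robot and the scene stay as the last step left them, time stands still between calls to the robot, and variables do not carry over. Pictures are saved under pics/ and viewed, about 8 in all and at most 12, crops included, and the job is handed in when it is done.

Besides the shell and the picture viewer there is one more tool, called after ">>>" as name(argument=value, ...), one argument or row to a line, values as JSON. play_rows: Moves the arm, as the interface text tells. Its arguments: {"type":"object","properties":{"plan":{"type":"array"}},"required":["plan"]}

```bash
mkdir -p pics; cat > h.py <<'E'
from rig import *
import numpy as np, cv2
def save(n,im): cv2.imwrite(f'pics/{n}.png',im[:,:,::-1])
def ray(cam,uv):
    p=camera_params(cam);K=p['intrinsics'];R=np.array(p['R']);t=np.array(p['t'])
    d=R.T@(np.linalg.inv(K)@np.array([uv[0],uv[1],1.])); return -R.T@t,d
def onplane(cam,uv,z):
    o,d=ray(cam,uv); return o+d*(z-o[2])/d[2]
def wray(uv,st):
    p=camera_params('wrist');K=np.array(p['intrinsics']);M=np.array(p['mount'])
    a=(uv[0]-K[0,2])/K[0,0];b=(uv[1]-K[1,2])/K[1,1];th=np.hypot(a,b)+1e-12
    d=np.array([np.sin(th)*a/th,np.sin(th)*b/th,np.cos(th)])
    R=np.array(st['tcp_rot']);return np.array(st['position'])+R@M[:3,3],R@M[:3,:3]@d
def wplane(uv,z,st):
    o,d=wray(uv,st);return o+d*(z-o[2])/d[2]
def wproj(X,st):
    p=camera_params('wrist');K=np.array(p['intrinsics']);M=np.array(p['mount'])
    R=np.array(st['tcp_rot']);c=M[:3,:3].T@(R.T@(np.array(X)-np.array(st['position']))-M[:3,3])
    th=np.arctan2(np.hypot(c[0],c[1]),c[2]);n=np.hypot(c[0],c[1])+1e-12
    return np.array([K[0,2]+K[0,0]*th*c[0]/n,K[1,2]+K[1,1]*th*c[1]/n])
def proj(cam,X):
    p=camera_params(cam);c=np.array(p['R'])@np.array(X)+np.array(p['t']);q=np.array(p['intrinsics'])@c;return q[:2]/q[2]
E
python3 - <<'E'
from h import *
np.set_printoptions(precision=4,suppress=True)
s=read_state();print(s)
for n in ('top','side','wrist'):
    save(n+'0',capture(n));print(n,camera_params(n))
E
```

```text
{'time_s': 0.0, 'joint_positions': array([ 62.9985,  30.2794,  82.1553,  -0.0007,  67.6873, -10.2278]), 'qvel': array([ 0.0494, -0.038 ,  0.0324,  0.0165, -0.0248,  0.0035]), 'tau': array([ -0.0002, -44.0044, -17.6596,   0.0634,   0.0582,  -0.0001]), 'position': array([0.18  , 0.5978, 0.2216]), 'tcp_rot': array([[-0.9575,  0.2886, -0.001 ],
       [ 0.2886,  0.9575, -0.0019],
       [ 0.0004, -0.0021, -1.    ]]), 'force': array([-0.1891,  0.5853,  0.5312]), 'moment': array([0.0699, 0.0415, 0.0153]), 'opening': 0.9982857189274058}
top {'intrinsics': array([[391.3644,   0.    , 288.6684],
       [  0.    , 391.3644, 210.328 ],
       [  0.    ,   0.    ,   1.    ]]), 'R': array([[ 0.053 , -0.9986,  0.0038],
       [-0.9756, -0.0525, -0.213 ],
       [ 0.2128,  0.0076, -0.9771]]), 't': array([-0.0429,  0.6146,  1.0321])}
side {'intrinsics': array([[457.8572,   0.    , 287.264 ],
       [  0.    , 457.8572, 209.4287],
       [  0.    ,   0.    ,   1.    ]]), 'R': array([[ 0.802 , -0.5974,  0.0034],
       [-0.4256, -0.5754, -0.6984],
       [ 0.4192,  0.5586, -0.7157]]), 't': array([-0.485 ,  0.3161,  1.1472])}
wrist {'intrinsics': array([[325.1923,   0.    , 280.8856],
       [  0.    , 325.1923, 208.1411],
       [  0.    ,   0.    ,   1.    ]]), 'mount': array([[ 0.0008, -0.9636, -0.2673,  0.0728],
       [ 1.    ,  0.0007,  0.0004,  0.0004],
       [-0.0002, -0.2673,  0.9636, -0.1632],
       [ 0.    ,  0.    ,  0.    ,  1.    ]])}
```

View pics/top0.png

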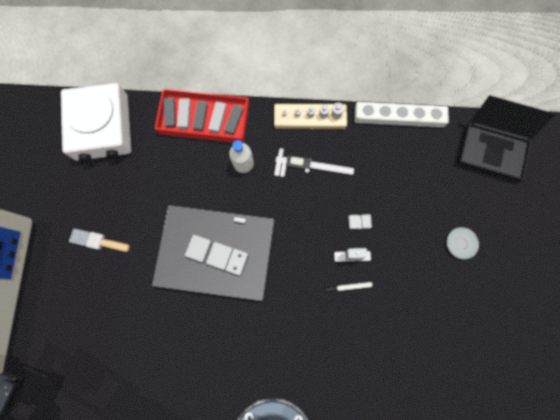

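View pics/side0.png

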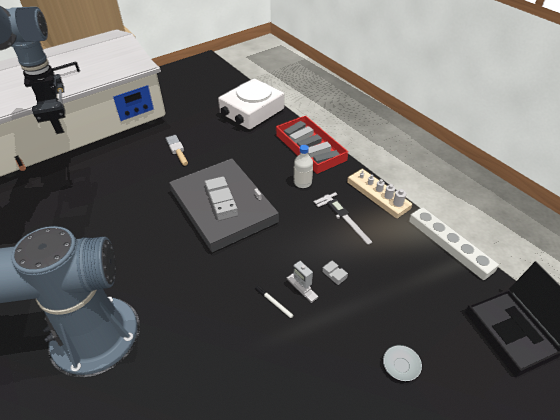

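The top view shows the sample at about (216,254), with its screw-head end to the right and the wide slot near (209,251). The gauge is at about (352,256), with the marker below it at (350,287) and the spare block above at (360,221). The side view agrees.

```bash
python3 - <<'E'
from h import *
np.set_printoptions(precision=4,suppress=True)
im=cv2.imread('pics/top0.png');g=cv2.cvtColor(im,cv2.COLOR_BGR2GRAY)
for nm,(x0,y0,x1,y1),z in (('gauge',(325,242,380,270),.009),('spare',(340,208,380,232),.022),('marker',(325,275,380,297),.007),('sample',(180,230,252,278),.08)):
    m=np.zeros_like(g);m[y0:y1,x0:x1]=(g[y0:y1,x0:x1]>120)*255
    pts=cv2.findNonZero(m);r=cv2.minAreaRect(pts);b=cv2.boxPoints(r)
    print(nm,r);print(np.array([onplane('top',p,z) for p in b]), onplane('top',r[0],z))
t=cv2.resize(im[235:285,180:255],None,fx=5,fy=5,interpolation=cv2.INTER_CUBIC)
u=cv2.resize(im[235:285,325:385],None,fx=5,fy=5,interpolation=cv2.INTER_CUBIC)
si=cv2.imread('pics/side0.png');v=cv2.resize(si[255:320,275:350],None,fx=5,fy=5,interpolation=cv2.INTER_CUBIC)
o=np.zeros((590,700,3),np.uint8);o[:250,:375]=t;o[:250,380:680]=u;o[255:580,:375]=v
cv2.imwrite('pics/crop.png',o)
E
```

```text
gauge ((351.9566650390625, 254.24285888671875), (12.682117462158203, 36.21985626220703), 88.02507019042969)
[[ 0.5224 -0.1456  0.009 ]
 [ 0.5317 -0.2504  0.009 ]
 [ 0.4951 -0.252   0.009 ]
 [ 0.486  -0.1479  0.009 ]] [ 0.5087 -0.199   0.009 ]
spare ((360.0, 221.0), (14.0, 22.0), 90.0)
[[ 0.6242 -0.1861  0.022 ]
 [ 0.6277 -0.2502  0.022 ]
 [ 0.5862 -0.2506  0.022 ]
 [ 0.5828 -0.1869  0.022 ]] [ 0.6051 -0.2185  0.022 ]
marker ((354.4931945800781, 285.9419860839844), (5.608379364013672, 35.4613151550293), 83.2901611328125)
[[ 0.4185 -0.1571  0.007 ]
 [ 0.4355 -0.2572  0.007 ]
 [ 0.42   -0.2592  0.007 ]
 [ 0.4031 -0.1594  0.007 ]] [ 0.4192 -0.2082  0.007 ]
sample ((215.5, 253.5), (46.99999237060547, 70.99998474121094), 90.0)
[[0.542  0.284  0.08  ]
 [0.5524 0.09   0.08  ]
 [0.4257 0.0807 0.08  ]
 [0.4156 0.2698 0.08  ]] [0.4831 0.1811 0.08  ]
```

View pics/crop.png

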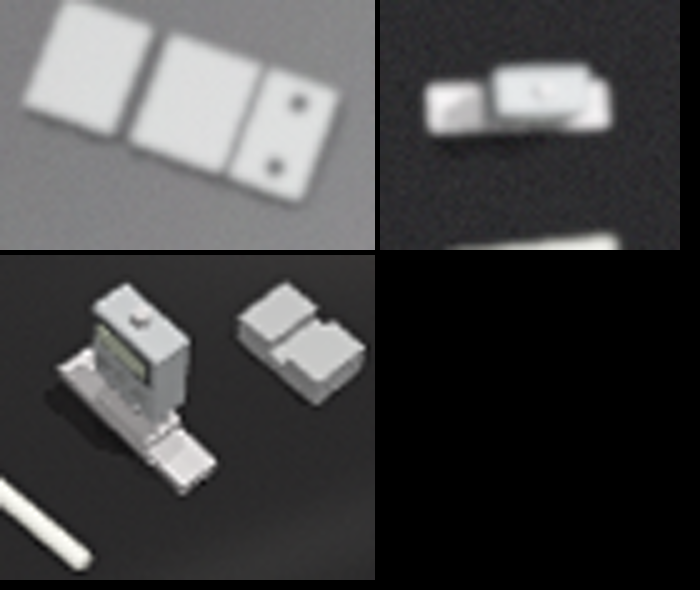

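>>> play_rows(
  plan=[
    [[0.6,-0.7,0,0,0,0.012,1],[0.6,-0.7,0,0,0,0.012,1],[0.6,-0.7,0,0,0,0.012,1],[0.6,-0.7,0,0,0,0.012,1],[0.6,-0.7,0,0,0,0.012,1],[0.6,-0.7,0,0,0,0.012,1],[0.6,-0.7,0,0,0,0.012,1],[0.6,-0.7,0,0,0,0.012,1],[0.6,-0.7,0,0,0,0.012,1],[0.6,-0.7,0,0,0,0.012,1]],
  ],
)

```text
time_s: 1.15
position: [0.4812, 0.2468, 0.2224]
tcp_rot: [[-0.996, -0.086, -0.0], [-0.086, 0.996, 0.0], [0.0, 0.0, -1.0]]
force: [-0.2, 0.4, -0.4]
opening: 1.001
```

```bash
python3 - <<'E'
from h import *
np.set_printoptions(precision=4,suppress=True)
s=read_state();print(s['position'],s['tcp_rot'],s['time_s']);im=capture('wrist');save('w1',im);np.save('w1.npy',[s],allow_pickle=True)
E
```

```text
[0.4812 0.2468 0.2224] [[-0.9963 -0.0855 -0.0003]
 [-0.0855  0.9963  0.0001]
 [ 0.0003  0.0001 -1.    ]] 1.15
```

View pics/w1.png

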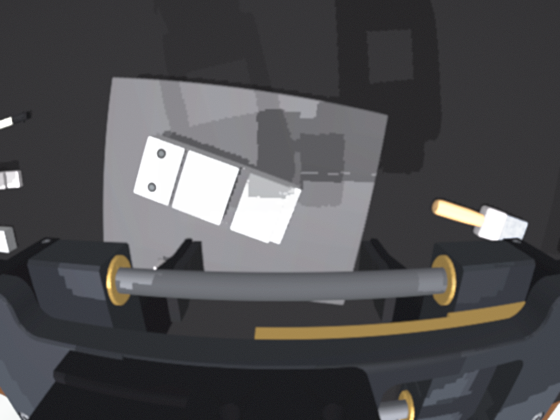

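The wrist view shows the sample's three top pieces. The wide slot runs from about (246,170) to (226,222), and the screw-head piece is at (160,170). I'll fit them on the z = 0.08 plane.

```bash
cat > samp.py <<'E'
from h import *
np.set_printoptions(precision=4,suppress=True)
def pieces(im,s,box):
    g=cv2.cvtColor(im,cv2.COLOR_BGR2GRAY);x0,y0,x1,y1=box
    m=np.zeros_like(g);m[y0:y1,x0:x1]=(g[y0:y1,x0:x1]>170)*255
    cs,_=cv2.findContours(m,cv2.RETR_EXTERNAL,cv2.CHAIN_APPROX_NONE)
    for c in sorted(cs,key=lambda c:c[0,0,0]):
        if cv2.contourArea(c)<300: continue
        P=np.array([wplane(p[0],.08,s)[:2] for p in c])
        r=cv2.minAreaRect((P*1000).astype(np.float32))
        b=cv2.boxPoints(r);e=[b[1]-b[0],b[2]-b[1]]
        print('rect mm c',np.array(r[0]),'size',np.array(r[1]),'ang',r[2],'\n',b)
if __name__=='__main__':
    s=np.load('w1.npy',allow_pickle=True)[0]
    pieces(cv2.imread('pics/w1.png'),s,(120,120,310,255))
E
python3 samp.py
```

```text
rect mm c [465.4415 122.193 ] size [42.1497 63.1433] ang 74.08615112304688 
 [[429.3012 110.5825]
 [490.0246  93.2691]
 [501.5817 133.8035]
 [440.8584 151.1168]]
rect mm c [479.5863 171.1577] size [54.2896 63.0851] ang 73.92449188232422 
 [[441.7606 153.8085]
 [502.3789 136.34  ]
 [517.412  188.5068]
 [456.7936 205.9753]]
rect mm c [496.4885 232.3324] size [54.1164 64.1801] ang 74.13455963134766 
 [[458.2238 215.0777]
 [519.959  197.5322]
 [534.7533 249.5871]
 [473.0181 267.1326]]
```

>>> play_rows(
  plan=[
    [[0.1,-0.9,0,0,0,0,1],[0.1,-0.9,0,0,0,0,1],[0.0,-0.9,0,0,0,0,1],[0.0,-0.9,0,0,0,0,1],[0,-0.9,0,0,0,0,1],[0,-0.9,0,0,0,0,1],[0,-0.9,0,0,0,0,1],[0,-0.9,0,0,0,0,1],[0,-0.9,0,0,0,0,1],[0,-0.8,0,0,0,0,1],[0,0,0,0,0,0,1],[0,0,0,0,0,0,1]],
  ],
)

```text
time_s: 2.4
position: [0.49, -0.197, 0.2221]
tcp_rot: [[-0.997, -0.082, -0.001], [-0.082, 0.997, 0.001], [0.001, 0.001, -1.0]]
force: [0.4, -0.8, 0.1]
opening: 1.0
```

```bash
python3 - <<'E'
from h import *
np.set_printoptions(precision=4,suppress=True)
s=read_state();print(s['position'],s['tcp_rot'],s['time_s']);im=capture('wrist');save('w2',im);np.save('w2.npy',[s],allow_pickle=True)
E
```

```text
[ 0.49   -0.197   0.2221] [[-0.9967 -0.0816 -0.0008]
 [-0.0816  0.9967  0.0011]
 [ 0.0007  0.0011 -1.    ]] 2.4
```

View pics/w2.png

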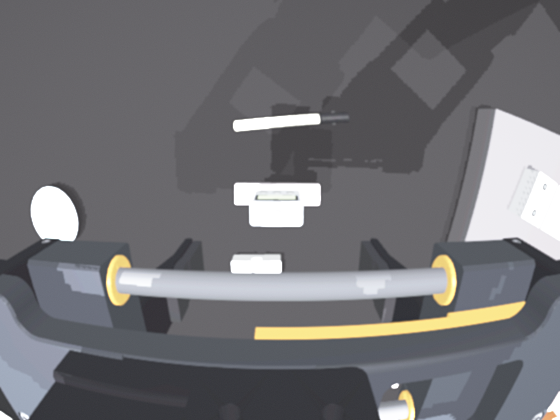

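The gauge base spans about (235..320, 183..206), and the case top is at (250..303, 203..226). The marker is at (280,122) and the spare block at (256,264).

```bash
python3 - <<'E'
from h import *
np.set_printoptions(precision=4,suppress=True)
s=np.load('w2.npy',allow_pickle=True)[0]
im=cv2.imread('pics/w2.png');g=cv2.cvtColor(im,cv2.COLOR_BGR2GRAY)
c=cv2.resize(im[170:235,222:332],None,fx=7,fy=7,interpolation=cv2.INTER_CUBIC);cv2.imwrite('pics/w2c.png',c)
def f(x0,y0,x1,y1,z):
    m=np.zeros_like(g);m[y0:y1,x0:x1]=(g[y0:y1,x0:x1]>150)*255
    P=np.array([wplane(p[0],z,s)[:2]*1000 for p in cv2.findNonZero(m)],np.float32)
    r=cv2.minAreaRect(P);print(r);print(cv2.boxPoints(r))
f(225,178,330,192,.009)
f(240,208,312,232,.092)
E
```

```text
((495.44189453125, -200.62242126464844), (10.928285598754883, 102.49274444580078), 4.434774398803711)
[[ 486.0315 -149.952 ]
 [ 493.9567 -252.1379]
 [ 504.8523 -251.2928]
 [ 496.9271 -149.107 ]]
((507.650634765625, -199.7133026123047), (17.814741134643555, 51.36476135253906), 4.711617946624756)
[[ 496.6638 -174.8494]
 [ 500.8829 -226.0406]
 [ 518.6375 -224.5772]
 [ 514.4183 -173.386 ]]
```

View pics/w2c.png

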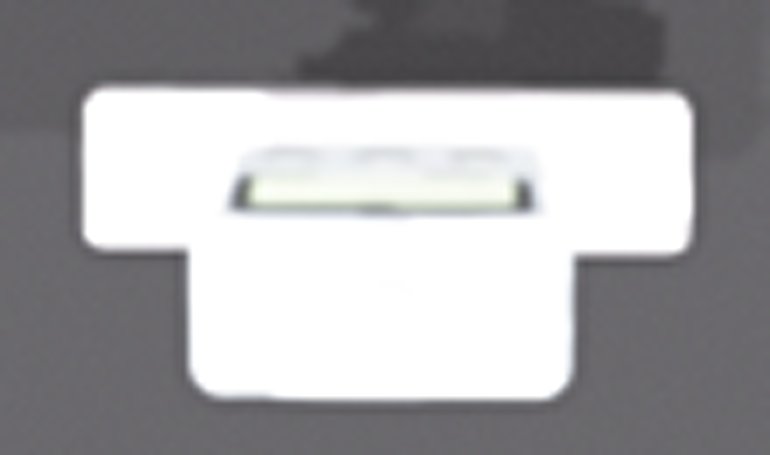

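>>> play_rows(
  plan=[
    [[0.15,-0.03,-0.5,0,0,0,1],[0.14,-0.03,-0.6,0,0,0,1],[0,0,-0.6,0,0,0,1],[0,0,-0.6,0,0,0,1],[0,0,-0.5,0,0,0,1],[0,0,-0.4,0,0,0,1],[0,0,-0.3,0,0,0,1],[0,0,-0.12,0,0,0,1],[0,0,0,0,0,0,1],[0,0,0,0,0,0,1]],
  ],
)

```text
time_s: 3.45
position: [0.5053, -0.199, 0.0422]
tcp_rot: [[-0.996, -0.085, 0.001], [-0.085, 0.996, -0.0], [-0.001, -0.0, -1.0]]
force: [0.1, -0.2, 0.3]
opening: 0.997
```

```bash
python3 - <<'E'
from h import *
np.set_printoptions(precision=4,suppress=True)
s=read_state();print(s['position'],s['force'])
w=capture('wrist');sd=capture('side')
o=np.zeros((420,800,3),np.uint8);o[:,:400]=w[:,80:480];o[:,400:]=cv2.resize(sd[230:335,250:350],(400,420),interpolation=cv2.INTER_CUBIC);save('w3',o)
E
```

```text
[ 0.5053 -0.199   0.0422] [ 0.0804 -0.2328  0.2692]
```

View pics/w3.png

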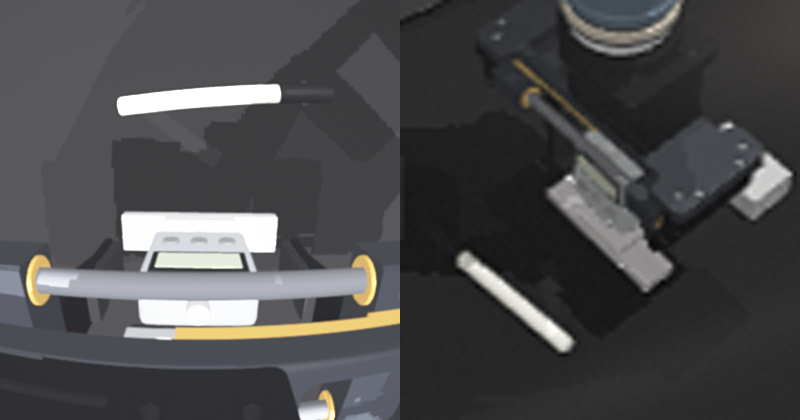

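The fingers straddle the case, centred at about u=279, and the base is clear beneath them. Closing now.

>>> play_rows(
  plan=[
    [[0,0,0,0,0,0,0.2],[0,0,0,0,0,0,-0.2],[0,0,0,0,0,0,-1],[0,0,0,0,0,0,-1],[0,0,0,0,0,0,-1],[0,0,0,0,0,0,-1],[0,0,0,0,0,0,-1],[0,0,0,0,0,0,-1],[0,0,0,0,0,0,-1],[0,0,0,0,0,0,-1]],
  ],
)

```text
time_s: 4.55
position: [0.505, -0.1999, 0.0416]
tcp_rot: [[-0.996, -0.084, 0.0], [-0.084, 0.996, -0.0], [-0.0, -0.0, -1.0]]
force: [0.4, -1.6, 0.3]
opening: 0.572
```

```bash
python3 - <<'E'
from h import *
np.set_printoptions(precision=4,suppress=True)
s=read_state();print(s['position'],s['force'],s['moment'],s['opening']*87)
E
```

```text
[ 0.505  -0.1999  0.0416] [ 0.4014 -1.5792  0.3115] [-0.2291  0.0463 -0.031 ] 49.78608896137877
```

>>> play_rows(
  plan=[
    [[0,0,0.1,0,0,0,-1],[0,0,0.3,0,0,0,-1],[0,0,0.5,0,0,0,-1],[0,0,0.6,0,0,0,-1],[0,0,0.6,0,0,0,-1],[0,0,0.6,0,0,0,-1],[0,0,0.4,0,0,0,-1],[0,0,0.1,0,0,0,-1],[0,0,0,0,0,0,-1],[0,0,0,0,0,0,-1]],
  ],
)

```text
time_s: 5.55
position: [0.5037, -0.1987, 0.2001]
tcp_rot: [[-0.996, -0.084, -0.003], [-0.084, 0.996, 0.002], [0.003, 0.002, -1.0]]
force: [-0.3, 0.0, -4.2]
opening: 0.568
```

>>> play_rows(
  plan=[
    [[-0.03,0.4,0,0,0,-0.01,-1],[-0.03,0.7,0,0,0,-0.01,-1],[-0.03,0.8,0,0,0,-0.01,-1],[-0.03,0.8,0,0,0,-0.01,-1],[-0.03,0.8,0,0,0,-0.01,-1],[-0.03,0.8,0,0,0,-0.01,-1],[-0.03,0.8,0,0,0,-0.01,-1],[-0.03,0.8,0,0,0,-0.01,-1],[-0.03,0.8,0,0,0,-0.01,-1],[-0.03,0.7,0,0,0,-0.01,-1],[-0.03,0.4,0,0,0,-0.01,-1],[0,0.2,0,0,0,-0.006,-1]],
  ],
)

```text
time_s: 6.75
position: [0.4865, 0.2024, 0.1996]
tcp_rot: [[-0.961, 0.275, -0.004], [0.275, 0.961, -0.0], [0.004, -0.001, -1.0]]
force: [1.2, 0.6, -4.0]
opening: 0.574
```

>>> play_rows(
  plan=[
    [[0,0,-0.3,0,0,0,-1],[0,0,0,0,0,0,-1],[0,0,0,0,0,0,-1],[0,0,0,0,0,0,-1]],
  ],
)

```text
time_s: 7.15
position: [0.4883, 0.2001, 0.1863]
tcp_rot: [[-0.961, 0.277, -0.001], [0.277, 0.961, -0.0], [0.001, -0.0, -1.0]]
force: [0.0, 0.4, -3.9]
opening: 0.573
```

```bash
python3 - <<'E'
from h import *
np.set_printoptions(precision=4,suppress=True)
s=read_state();print(s['position'],s['tcp_rot'],s['force'],s['opening']*87);np.save('w4.npy',[s],allow_pickle=True)
w=capture('wrist');sd=capture('side');save('w4full',w);save('s4full',sd)
o=np.zeros((420,800,3),np.uint8);o[:,:400]=w[:,80:480];o[:,400:]=cv2.resize(sd[120:255,160:290],(400,420),interpolation=cv2.INTER_CUBIC);save('w4',o)
E
```

```text
[0.4883 0.2001 0.1863] [[-0.9608  0.2771 -0.0008]
 [ 0.2771  0.9608 -0.0002]
 [ 0.0008 -0.0004 -1.    ]] [ 0.0345  0.413  -3.9273] 49.879535521361106
```

View pics/w4.png

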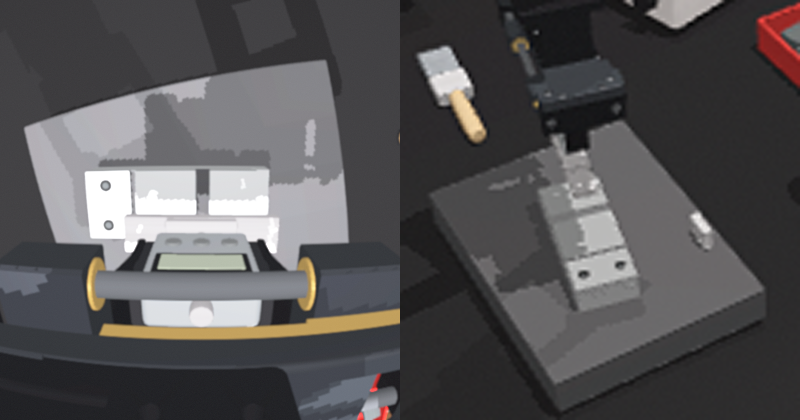

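The base is parallel to the sample. The slot shows at u≈276–288 in the full image, against the gauge centre line at about 281. I'll measure the residual.

```bash
python3 - <<'E'
from h import *
np.set_printoptions(precision=4,suppress=True)
s=np.load('w4.npy',allow_pickle=True)[0];R=np.array(s['tcp_rot']);T=np.array(s['position'])
g=cv2.cvtColor(cv2.imread('pics/w4full.png'),cv2.COLOR_BGR2GRAY).astype(float)
def tool(uv,z): return (R.T@(wplane(uv,z,s)-T))*1000
for v in range(178,206,3):
    row=g[v,262:304];d=np.diff(row);a=262+np.argmin(d[:21])+.5;b=262+20+np.argmax(d[20:])+.5
    print(v,a,b,tool((a,v),.08)[:2],tool((b,v),.08)[:2])
for u in (230,250,265,300,320,340):
    c=g[155:185,u];print('near edge',u,155+np.argmax(np.diff(c))+.5,tool((u,155+np.argmax(np.diff(c))+.5),.08)[:2])
    c=g[205:235,u];print(c.astype(int))
print(g[190,195:360].astype(int))
E
```

```text
178 275.5 288.5 [24.3168 -4.011 ] [24.3282  6.9218]
181 275.5 288.5 [21.7459 -4.0179] [21.7571  6.9365]
184 275.5 288.5 [19.166  -4.0251] [19.177   6.9515]
187 275.5 288.5 [16.5767 -4.0326] [16.5875  6.967 ]
190 275.5 288.5 [13.9774 -4.0403] [13.988   6.9829]
193 275.5 288.5 [11.3676 -4.0483] [11.3781  6.9992]
196 275.5 289.5 [ 8.747  -4.0567] [8.7585 7.8681]
199 275.5 289.5 [ 6.1148 -4.0653] [6.126  7.8873]
202 276.5 288.5 [ 3.4712 -3.2184] [3.4806 7.0508]
205 275.5 288.5 [ 0.814  -4.0835] [0.8237 7.0689]
near edge 230 170.5 [ 30.9362 -42.4206]
[255 255 255 255 255 255 255 255 255 231 184 192 218 232 235 235 236 237
 237 236 236 238 238 237 238 237 237 237 235 233]
near edge 250 170.5 [ 30.7837 -25.414 ]
[255 255 255 255 255 255 255 255 255 242 196 183 188 190 191 202 222 234
 239 238 239 240 240 241 240 239 236 220 183 168]
near edge 265 170.5 [ 30.7233 -12.7932]
[255 255 255 255 255 255 255 255 255 242 195 184 195 201 195 200 221 235
 239 239 239 239 240 241 240 240 236 225 190 170]
near edge 300 165.5 [34.9981 16.4791]
[255 255 255 255 255 255 255 255 255 248 206 184 195 205 199 
[... 354 characters left out ...]
 237 236 236 237 238 238 238]
[255 255 255 255 255 255 255 255 255 255 255 255 255 255 255 230 136 135
 163 178 198 217 221 221 221 222 221 221 222 222 221 222 221 221 228 242
 253 255 254 251 241 230 224 221 222 222 222 222 222 222 223 222 222 223
 223 222 223 222 222 222 222 223 222 222 223 222 222 222 222 222 222 222
 223 223 222 222 223 222 223 217 183 132  95  89  88  90  90  90  90  89
  90  88  91 113 165 206 223 223 222 222 222 222 222 222 223 222 222 223
 223 223 222 223 222 222 223 222 222 222 221 222 222 222 222 222 222 222
 222 223 222 222 222 222 221 222 222 221 222 221 221 221 221 221 221 221
 221 221 221 221 221 221 221 222 217 200 184 181 181 181 181 181 181 181
 181 180 180]
```

```bash
python3 - <<'E'
from h import *
np.set_printoptions(precision=2,suppress=True)
s=np.load('w4.npy',allow_pickle=True)[0];R=np.array(s['tcp_rot']);T=np.array(s['position'])
im=cv2.imread('pics/w4full.png');g=cv2.cvtColor(im,cv2.COLOR_BGR2GRAY).astype(float)
for v in (221,225,229): print(v,g[v,192:216].astype(int),g[v,348:368].astype(int))
def ty(u,v,z): return (R.T@(wplane((u,v),z,s)-T))*1000
print(ty(206,225,.1537),ty(359,225,.1537),ty(281,312,.2447))
cv2.imwrite('pics/w4z.png',cv2.resize(im[160:260,190:370],None,fx=4,fy=4,interpolation=cv2.INTER_CUBIC))
E
```

```text
221 [230 255 255 255 255 255 255 255 255 255 255 255 247 236 235 236 236 236
 236 236 236 236 237 236] [233 240 249 252 252 246 236 234 234 233 223 194 177 177 177 177 177 178
 177 177]
225 [119 179 255 255 255 255 255 255 255 255 255 255 252 239 235 237 237 237
 236 236 236 236 237 237] [239 243 248 252 253 252 246 238 236 238 232 202 178 179 178 178 178 177
 178 177]
229 [246 255 255 255 255 255 255 255 255 255 255 255 254 242 237 237 238 238
 238 238 237 238 237 238] [243 250 254 255 255 255 255 255 255 253 220 185 178 178 178 178 177 178
 179 177]
[  7.11 -47.87  32.59] [ 7.18 51.08 32.55] [  2.61   0.55 -58.43]
```

View pics/w4z.png

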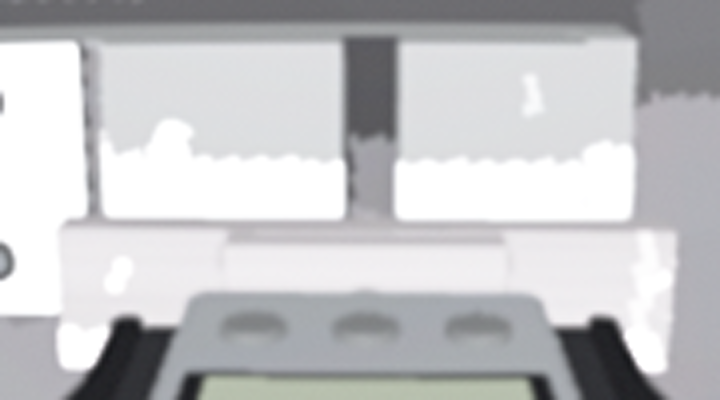

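>>> play_rows(
  plan=[
    [[0.0,0.01,-0.2,0,0,0,-1],[0,0,-0.3,0,0,0,-1],[0,0,-0.3,0,0,0,-1],[0,0,-0.16,0,0,0,-1],[0,0,-0.06,0,0,0,-1],[0,0,-0.04,0,0,0,-1],[0,0,0,0,0,0,-1],[0,0,0,0,0,0,-1],[0,0,0,0,0,0,-1]],
  ],
)

```text
time_s: 8.15
position: [0.4888, 0.201, 0.1341]
tcp_rot: [[-0.961, 0.277, 0.001], [0.277, 0.961, 0.0], [-0.001, 0.001, -1.0]]
force: [-1.1, 0.4, -3.8]
opening: 0.571
```

```bash
python3 - <<'E'
from h import *
np.set_printoptions(precision=4,suppress=True)
s=read_state();print(s['position'],s['tcp_rot'],s['force'],s['moment'])
w=capture('wrist');sd=capture('side');save('w5full',w);save('s5full',sd)
o=np.zeros((420,800,3),np.uint8);o[:,:400]=cv2.resize(w[140:266,200:360],(400,315)).repeat(1,0)[:420] if 0 else cv2.copyMakeBorder(cv2.resize(w[140:280,200:360],(400,350),interpolation=cv2.INTER_CUBIC),0,70,0,0,cv2.BORDER_CONSTANT);o[:,400:]=cv2.resize(sd[165:235,185:252],(400,420),interpolation=cv2.INTER_CUBIC);save('w5',o)
E
```

```text
[0.4888 0.201  0.1341] [[-0.961   0.2766  0.0012]
 [ 0.2766  0.961   0.0003]
 [-0.0011  0.0006 -1.    ]] [-1.1107  0.4364 -3.7875] [0.0228 0.0018 0.0217]
```

View pics/w5.png

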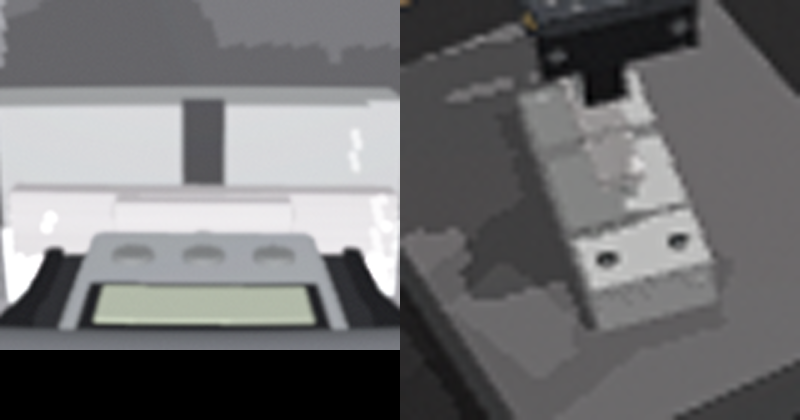

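The slot (183..224) and the boss (116..291) share the same centre in the zoomed view, and the force is still only the weight, so the blade is in the slot. Going on down slowly.

>>> play_rows(
  plan=[
    [[0,0,-0.06,0,0,0,-1],[0,0,-0.05,0,0,0,-1],[0,0,-0.04,0,0,0,-1],[0,0,-0.03,0,0,0,-1],[0,0,-0.02,0,0,0,-1],[0,0,0,0,0,0,-1],[0,0,0,0,0,0,-1]],
  ],
)

```text
time_s: 8.95
position: [0.4886, 0.201, 0.1236]
tcp_rot: [[-0.961, 0.277, 0.001], [0.277, 0.961, 0.0], [-0.001, 0.0, -1.0]]
force: [1.0, 0.4, -3.3]
opening: 0.576
```

>>> play_rows(
  plan=[
    [[0,0,-0.01,0,0,0,-1],[0,0,-0.01,0,0,0,-1],[0,0,0,0,0,0,-1],[0,0,0,0,0,0,-1]],
  ],
)

```text
time_s: 9.35
position: [0.4886, 0.2009, 0.1226]
tcp_rot: [[-0.961, 0.277, 0.001], [0.277, 0.961, 0.0], [-0.001, 0.0, -1.0]]
force: [1.3, 0.7, -2.4]
opening: 0.573
```

>>> play_rows(
  plan=[
    [[0,0,-0.01,0,0,0,-1],[0,0,-0.01,0,0,0,-1],[0,0,0,0,0,0,-1],[0,0,0,0,0,0,-1]],
  ],
)

```text
time_s: 9.75
position: [0.4885, 0.2009, 0.1216]
tcp_rot: [[-0.961, 0.277, 0.0], [0.277, 0.961, 0.0], [-0.0, 0.0, -1.0]]
force: [0.9, 1.0, -2.3]
opening: 0.571
```

>>> play_rows(
  plan=[
    [[0,0,-0.01,0,0,0,-1],[0,0,0,0,0,0,-1],[0,0,0,0,0,0,-1]],
  ],
)

```text
time_s: 10.05
position: [0.4885, 0.2009, 0.1215]
tcp_rot: [[-0.961, 0.277, 0.001], [0.277, 0.961, 0.0], [-0.0, 0.0, -1.0]]
force: [-0.6, -0.7, 4.8]
opening: 0.568
```

>>> play_rows(
  plan=[
    [[0,0,-0.005,0,0,0,-1],[0,0,-0.004,0,0,0,-1],[0,0,0,0,0,0,-1],[0,0,0,0,0,0,-1],[0,0,0,0,0,0,-1]],
  ],
)

```text
time_s: 10.55
position: [0.4885, 0.2009, 0.1215]
tcp_rot: [[-0.961, 0.277, 0.001], [0.277, 0.961, 0.0], [-0.001, 0.0, -1.0]]
force: [-0.3, -0.1, 7.8]
opening: 0.574
```

>>> play_rows(
  plan=[
    [[0,0,-0.006,0,0,0,-1],[0,0,-0.006,0,0,0,-1],[0,0,0,0,0,0,-1],[0,0,0,0,0,0,-1],[0,0,0,0,0,0,-1]],
  ],
)

```text
time_s: 11.05
position: [0.4885, 0.2009, 0.1215]
tcp_rot: [[-0.961, 0.276, 0.001], [0.276, 0.961, 0.0], [-0.001, 0.0, -1.0]]
force: [-1.7, -0.1, 11.5]
opening: 0.568
```

```bash
python3 - <<'E'
from h import *
np.set_printoptions(precision=5,suppress=True)
for i in range(5):
    s=read_state();print(s['position'],s['force'],s['moment'])
    c=capture('wrist') if i<4 else None
    if i==0: w=c
sd=capture('side')
o=np.zeros((420,800,3),np.uint8);o[:350,:400]=cv2.resize(w[140:280,200:360],(400,350),interpolation=cv2.INTER_CUBIC);o[:,400:]=cv2.resize(sd[145:235,175:262],(400,420),interpolation=cv2.INTER_CUBIC);save('w6',o)
E
```

```text
[0.48852 0.20088 0.12152] [-1.71769 -0.10426 11.52309] [ 0.0036   0.3926  -0.03142]
[0.48852 0.20086 0.1215 ] [-2.30517  0.3208  11.52442] [-0.03805  0.36298 -0.04546]
[0.48853 0.20087 0.12151] [-1.40645 -0.29578 12.32041] [-0.02916  0.37893 -0.05836]
[0.48852 0.20087 0.1215 ] [-1.59452 -1.03604 11.42066] [-0.05778  0.41767  0.03635]
[0.48852 0.20088 0.1215 ] [-1.57368 -1.31676 12.11137] [ 0.01249  0.41198 -0.04514]
```

View pics/w6.png

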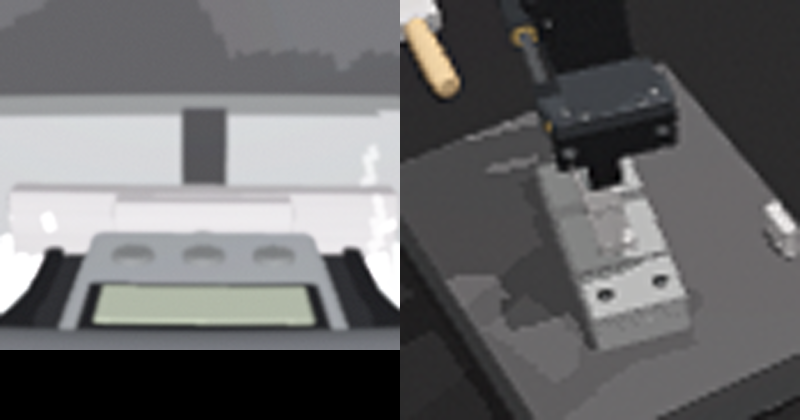

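>>> play_rows(
  plan=[
    [[-0.002,0,-0.004,0,0,0,-1],[-0.002,0,-0.004,0,0,0,-1],[0,0,0,0,0,0,-1],[0,0,0,0,0,0,-1],[0,0,0,0,0,0,-1],[0,0,0,0,0,0,-1]],
  ],
)

```text
time_s: 11.9
position: [0.4885, 0.2009, 0.1215]
tcp_rot: [[-0.961, 0.276, 0.001], [0.276, 0.961, 0.0], [-0.001, 0.0, -1.0]]
force: [-1.7, -0.8, 13.5]
opening: 0.574
```

```bash
python3 - <<'E'
from h import *
np.set_printoptions(precision=5,suppress=True)
for i in range(5):
    s=read_state();print(s['position'],s['force'],s['moment'])
    if i<4: w=capture('wrist')
save('w7full',w)
a=cv2.cvtColor(w,cv2.COLOR_RGB2GRAY).astype(float)
for v in (184,190,196):  # slot edges now
    d=np.diff(a[v,262:304]);print(262+np.argmin(d[:21])+.5,282+np.argmax(d[20:])+.5)
E
```

```text
[0.48854 0.20088 0.12151] [-1.65367 -0.76794 13.49931] [-0.12669  0.51772 -0.05836]
[0.48852 0.20088 0.1215 ] [-2.45726 -0.9011  14.54071] [-0.07646  0.4914  -0.05261]
[0.4885  0.20089 0.12151] [-1.80794 -1.03702 15.34668] [-0.08187  0.47504 -0.08002]
[0.4885  0.20088 0.12149] [-1.6314  -1.29897 14.30801] [-0.14419  0.4779  -0.02113]
[0.48849 0.20086 0.12151] [-2.07774 -1.24667 14.6901 ] [-0.05709  0.44525 -0.06737]
272.5 289.5
272.5 290.5
272.5 290.5
```

```bash
python3 -c "
from rig import *
print(hand_in());s=read_state();print(s['time_s'],s['position'],s['force'])"
```

```text
the job is handed in; nothing more can be done
None
the job is handed in; nothing more can be done
```

I gripped the depth gauge by its case and carried it over the sample. I turned it square across the wide slot, lowered the blade into the slot and pressed the base down. I handed the job in at about 12.1 s with the gauge still held; no verdict is reported.

**Last checks:**
- **Flush:** the tool came to rest 79.9 mm above its height when gripping on the bench, against 80 mm for a flush base. The tool's tilt was about 0.1° or less.
- **Blade in the slot:** the force stayed at the gauge's weight as the blade tip went below the sample's top. It then rose slightly as the blade reached the floor.
- **Centring:** the slot and the gauge lined up in the wrist view. Midway along the slot was good to about 1 mm before the final descent.
- **Pressure:** the wrist force was steady at about 14.5 N. Adding the gauge's weight and taking off the spring, that is about 17 N on the base.

**What was less certain:**
- A side force of about 2 N with a moment of about 0.5 N·m stayed on the wrist. Backing off 0.2 mm did not remove it.
- The tool did not move under the final press, and I saw no sign of the sample shifting, but I did not measure its position afterwards.
- The gauge's own reading (12 mm expected) cannot be read in the pictures.

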